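# Nip a walnut blank in the drilling jig, with the screw slack taken out upwards

### The arm

A 6-joint arm with a two-finger parallel gripper is mounted at the origin on the work surface. World frame = base frame: x ahead of the robot, y to its left, z up, the work surface at z = 0. Lengths are in mm, angles in degrees, forces in N, time in s.
With the tool pointing down it reaches from about 300 to 850 mm from the base axis. Payload 4.2 kg.
Tool frame: the origin (TCP) lies at the very end of the fingers, on their centre line; the grasp point (between the pads) lies 19 mm behind it; z points along the fingers, y is the line along which they close (so a half turn about z gives the same grasp; the last joint's range is limited). The gripper opens to 91 mm and grips with 3 to 60 N. Pads are 32 mm wide; open, the fingers measure 118 mm over their backs; the gripper's body (76 mm by 178 mm) begins 60 mm behind the grasp point.
Start: joints at [-75.287, 18.312, 89.639, -0, 72.044, -1.146], TCP at [157.138, -553.128, 213.976] pointing down, gripper open.
Joint ranges: [-177.97, 177.97], [-48.28, 115.42], [12.27, 149.76], [-77.06, 257.06], [2.81, 150.46], [-146.56, 146.56]. Speed limits (degrees/s): [147.25, 147.25, 180, 180, 180, 180].

### API

Orientations are given as [roll, pitch, yaw] about the fixed x, y, z axes, in that order (R = Rz(yaw) Ry(pitch) Rx(roll)).
In Python, from workcell import env, eyes gives the robot as it stands.
- The arm moves only by the tool send_rows, never from a script. Its argument "targets" is text: rows parted by semicolons, each of 7 numbers parted by spaces: the shift along the tool's x, y, z in m, then the turn, a rotation vector about the tool's x, y, z in degrees, then the opening in per cent of the stroke, from 0 (shut) to 100 (fully open). A call has 1 to 12 rows; each row is the pose to reach, as a shift and turn from the pose commanded when the call began, along the tool's axes at that moment; what a row does not reach only later rows make up. A row lasts 1/12 s, in which the tool goes at most 41.7 mm and 7.16 degrees, less where a joint would pass 70% of its speed; a pose out of reach is approached as far as the arm can. A call with a gripper value outside its range is refused whole. The fingers move at their own pace and stop on an object; "grip_force" is the grip in N (left out, the last holds). Time passes only in rows, so rows that repeat a pose let the fingers close. It gives the time, the measured TCP pose, the force, the opening and the grip force at its end, in the units of the state.
- env.state(): the state, without advancing time (a new reading comes with each control period).
- eyes.grab_frame(name): name is "scene" or "side" or "wrist"; returns a dict with "image" (480x640x3 uint8, blue, green, red), "fovy" (degrees; the focal length in pixels is half the picture's height over the tangent of half this angle, whatever the lens; pixels are square), "cx", "cy" (the principal point, pixels), "eye" and "attitude" of the camera in the world. Camera axes: x right, y up, looking along -z (the intrinsics and any distortion apply to the point x, -y, -z); pixel columns grow to the right and rows downward; lengths in mm; the calibration is good to about 2 mm. A picture is of the moment at which its call begins. There is no depth.
- env.job_done(): hands the job in; it is judged then, once.
The state is a dict: "time_s": time; "qpos": joint angles; "qvel": joint speeds; "effort": joint torques, N m; "ee_pos": TCP position; "ee_rot": TCP orientation; "force": force on the tool from outside, world axes, zero at the start; "torque": the same for the moment, N m; "gripper_width": finger opening in mm; "gripper_force": force on a finger pad.
Only numpy, scipy, OpenCV 4.12 (cv2) and the standard library are available. Lean on these libraries where they do the work, as an engineer would, in place of code of your own. Each camera call takes 0.05 s, during which the arm holds its last target. There are 200 camera calls.

### The job

Load the dark walnut blank into the drilling jig. First wind the jig's bed down with the crank, about a centimetre lower than the blank needs; then slide the blank lengthways under the guide plate, lying on the bed in the middle and pushed up to the end stop; then wind the bed back up, so that the screw's slack is taken out on the rise, until you feel the blank nipped snugly against the guide plate, without crushing the wood. Let go, and leave everything else on the bench where it is.

Things in the scene. Friction and masses are not known exactly. Their poses are not given: they have to be found in the camera images.
- jig: Olive drilling jig fixed to the bench. Origin: on the bench top below the hole of its brass guide bush. x runs from the open mouth (robot side) to the end stop, y to the left, z up. Base plate 18 mm thick (x -85 to 85, y -250 to 86 mm). Guide plate 60 x 140 mm (x, y) centred over the origin, z = 110 to 124 mm, bush 8 mm higher, on two 18 mm posts at x = 0, y = +-58 mm.
- guide (a point): Centre of the underside of the guide plate (jig x = 0, y = 0, z = 110 mm). Axes as the jig's.
- stop_face (a point): Point on the face of the end stop, a wall 70 mm wide with its face at jig x = 40 mm and its top at z = 108 mm (this point: y = 0, z = 95 mm); the blank's end rests against this face.
- bed_top (a point): Point on the top face of the aluminium bed, at jig x = 0, y = 0; it moves only up and down, between jig z = 55 and 91 mm, riding on a firm rubber layer that gives 1 mm per 50 N. The bed is 110 x 80 x 12 mm, from jig x = -70 to 40 mm. At the start it stands too high for the blank to go in under the guide plate.
- crank_axis (a point): Fixed point on the upright axis of the crank wheel, at the handle's mid-height (jig x = -40, y = -190, z = 118 mm). Turned clockwise, seen from above, it raises the bed, 4 mm per radian (25 mm a turn); counter-clockwise lowers it. The worn screw has slack: after each change of direction the wheel turns up to 0.8 rad before the bed follows. The screw stays where it is left and keeps a snug nip.
- grip (a point): Mid-height of the crank's upright black handle, 18 mm in diameter, z = 89 to 145 mm, 45 mm from the axis (wheel: radius 58 mm, top z = 88 mm). It spins freely on its pin. Push along the circle while moving: 0.5 N in the slack, 2.5 N lowering, 3.8 N raising, more as the blank is nipped: 7 N is a snug nip (40 N on the wood), from 10.5 N (80 N) it is crushed. Held still it reads about 2 N less.
- blank_mid (a point): Centre of the dark walnut blank: loose block 150 mm long (its x axis), 40 mm wide, rough-sawn thickness nominally 30 mm, true to 1.5 mm, 0.13 kg; ends alike. Starts flat on the bench. In place it lies along jig x, centred on y = 0, one end on the end stop: its centre at jig x = -35 mm, its free end sticking 40 mm out beyond the bed's mouth end.
- offcut_mid (a point): Centre of a pale maple offcut, 100 x 45 x 26 mm, loose. To be left alone.
- gouge: Turning gouge lying along its x axis, about 330 mm long (origin at the handle's butt end), 28 mm thick. To be left alone.
- wax: Tin of wax, 70 mm in diameter, 50 mm high, origin in the middle of its underside. To be left alone.
- bowl: Small turned wooden bowl, 120 mm across, 55 mm high, origin in the middle of its underside. To be left alone.
- mallet: Hammer lying on the bench along its x axis, head to +x. To be left alone.
- square: Try square lying on the bench: dark stock 100 mm long, steel blade 140 mm. To be left alone.
There are look-alikes about, which are no part of the job. Of the things like the part that bears blank_mid, leave any that is blue; of the rest the larger one is meant.

How it is judged:
By the outcome, as a careful person would: the job done as asked, in the order asked, and still so for the second after the job is handed in, with the robot touching nothing.
It also fails if it takes over 72 s, if anything falls off the work surface, if the arm or the gripper's body presses on something with over 40 N, if the wrist force passes 120 N, or if a joint passes its speed limit or range.

## Working session

There is one attempt and no reset: what is moved stays moved. The work goes in short steps, Python scripts to look and compute and a tool call to move; the robot and the scene stay as the last step left them, time stands still between calls to the robot, and variables do not carry over. Pictures are saved under pics/ and viewed, at most 10 in all, crops included, and the job is handed in when it is done.

Besides the shell and the picture viewer there is one more tool, called after ">>>" in YAML: its name, and indented under it one key for each argument. send_rows: Moves the arm, as the interface text tells. Its arguments: {"type":"object","properties":{"targets":{"type":"string"},"grip_force":{"type":"number"}},"required":["targets"]}

```bash
ls; mkdir -p pics
python3 - <<'E'
from workcell import env, eyes
import cv2
print(env.state())
for n in("scene","side"):
    f=eyes.grab_frame(n); cv2.imwrite(f"pics/{n}0.png",f["image"]); print({k:v for k,v in f.items() if k!="image"})
E
```

```text
pics
{'time_s': 0.0, 'qpos': array([-7.52868373e+01,  1.83515886e+01,  8.97067250e+01, -1.78762892e-03,
        7.20417003e+01, -1.14456407e+00]), 'qvel': array([ 0.05076408,  0.01207045, -0.04694206, -0.08408222,  0.06324867,
        0.11275952]), 'effort': array([-2.77563711e-03, -4.12461805e+01, -2.31975049e+01,  7.29386578e-02,
        4.58523142e-02, -1.35698524e-04]), 'ee_pos': array([ 156.99648345, -552.63547821,  213.11862774]), 'ee_rot': array([-1.79899972e+02, -2.98552355e-04,  1.58582791e+01]), 'force': array([-0.6534732 , -0.2966617 ,  0.17455383]), 'torque': array([-0.06184973, -0.0280098 ,  0.03060266]), 'gripper_force': 0.0, 'gripper_width': 90.99445835382986}
{'fovy': 42.80604057723943, 'cx': 303.1877881481055, 'cy': 235.1279863099714, 'eye': array([1354.85476325, -697.24047436, 1168.86523208]), 'attitude': array([45.28302297, -0.72392989, 48.43280215])}
{'fovy': 44.22987306322621, 'cx': 311.8806974365064, 'cy': 237.62889146624508, 'eye': array([ -424.81302646, -1106.61257876,  1224.13624367]), 'attitude': array([ 52.98116853,  -0.84194404, -39.37949472])}
```

View pics/scene0.png

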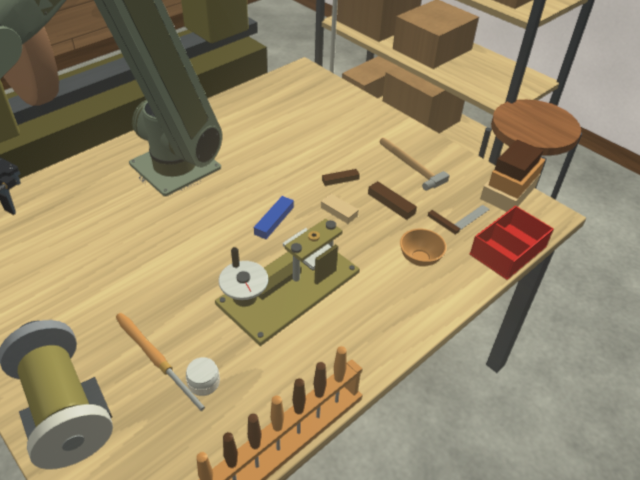

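View pics/side0.png

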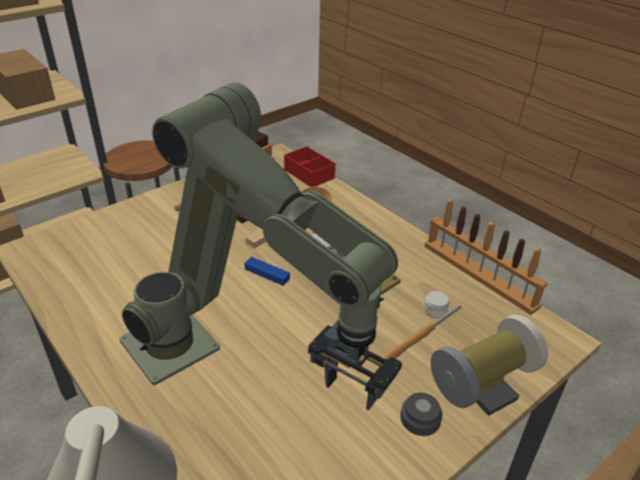

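Candidates: small dark block at (340,177), larger dark block at (392,200), blue block at (274,217) and pale offcut at (339,208). By the description it is the larger dark one at (392,200). The jig is at about (290,270), with its crank handle at (236,257). Next is a close crop to check this.

```bash
cat > h.py <<'E'
import numpy as np, cv2
from scipy.spatial.transform import Rotation as R
from scipy.optimize import least_squares
from workcell import env, eyes
def cam(f):
    return (240/np.tan(np.radians(f["fovy"]/2)), f["cx"],f["cy"],np.array(f["eye"]),R.from_euler("xyz",f["attitude"],degrees=True).as_matrix())
def proj(c,P):
    F,cx,cy,e,A=c; q=(np.atleast_2d(P)-e)@A
    return np.c_[cx-F*q[:,0]/q[:,2], cy+F*q[:,1]/q[:,2]]
def unproj(c,uv,z):
    F,cx,cy,e,A=c; uv=np.atleast_2d(uv)
    d=np.c_[(uv[:,0]-cx)/F,-(uv[:,1]-cy)/F,-np.ones(len(uv))]@A.T
    return e+d*((z-e[2])/d[:,2])[:,None]
def place(p,L):  # p=(x,y,yaw deg), local pts -> world
    L=np.atleast_2d(L).astype(float); return L@R.from_euler("z",p[2],degrees=True).as_matrix().T+[p[0],p[1],0]
def fit(obs,p0): # obs: list of (cam, local pts, pixels)
    r=least_squares(lambda p:np.concatenate([(proj(c,place(p,L))-uv).ravel() for c,L,uv in obs]),p0,loss="soft_l1",x_scale=[10,10,1])
    return r.x,r.fun.reshape(-1,2)
E
python3 - <<'E'
from h import *
f=eyes.grab_frame("scene"); print(unproj(cam(f),[[262,341],[218,300],[358,268],[392,200]],[18,18,18,30]).round())
print(unproj(cam(f),[[135,165],[220,165],[167,193]],0).round())
im=f["image"][135:350,205:455]; cv2.imwrite("pics/c1.png",cv2.resize(im,None,fx=2.75,fy=2.75,interpolation=cv2.INTER_CUBIC))
f=eyes.grab_frame("wrist"); cv2.imwrite("pics/w0.png",f["image"]); print({k:v for k,v in f.items() if k!="image"})
E
```

```text
[[ 689. -213.   18.]
 [ 527. -218.   18.]
 [ 675.  111.   18.]
 [ 562.  359.   30.]]
[[-82. -89.   0.]
 [ 87. 107.   0.]
 [ 93. -87.   0.]]
{'fovy': 60.06172472147527, 'cx': 320.3802802752376, 'cy': 239.0892632939274, 'eye': array([ 231.42065259, -532.19690174,  384.82042494]), 'attitude': array([-1.57532161e+01, -4.03809181e-02, -7.41921012e+01])}
```

View pics/c1.png

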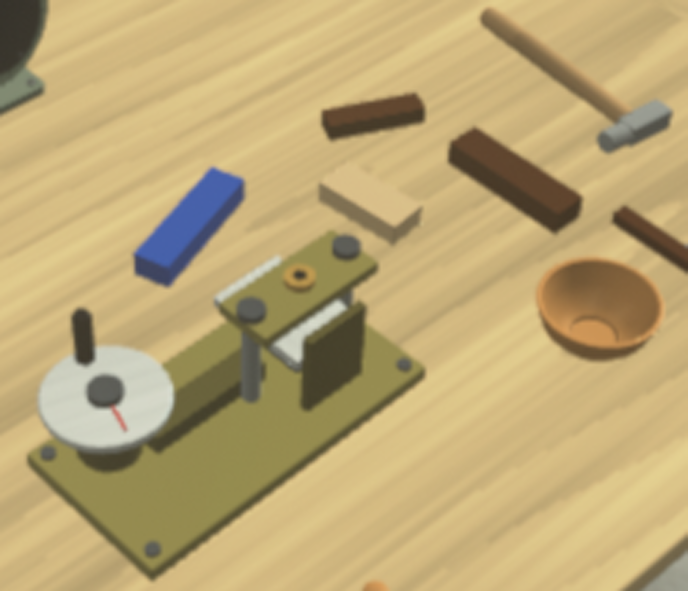

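Run:
```python
from h import *
f=eyes.grab_frame("scene"); c=cam(f)
px=lambda a:np.array(a,float)/2.75+[205-.3,135-.3]
J=[[85,-250,18],[-85,-250,18],[85,86,18],[30,-70,124],[-30,-70,124],[30,70,124],[-30,70,124],[0,0,132]]
u=px([[153,572],[30,459],[424,370],[264,341],[218,300],[377,265],[333,231],[300,272]])
p,r=fit([(c,J,u)],[600,20,0]); print("jig",p.round(1)); print(r.round(1).tolist())
print("crank axis",place(p,[-40,-190,118]).round(1))
g=unproj(c,px([[82,314],[85,361]]),[145,89]); print("handle",g.round(1))
b=place([0,0,-p[2]],g-[p[0],p[1],0]); print("rel axis in jig",(b-[-40,-190,0]).round(1))
t=[[75,20,30],[75,-20,30],[-75,20,30],[-75,-20,30]]
ub=px([[581,198],[556,219],[476,129],[450,149]])
print(unproj(c,ub,30).round(1))
pb,rb=fit([(c,t,ub)],[562,359,30]); print("blank",pb.round(1),rb.round(1).tolist())
us=px([[323,113],[417,94],[425,107],[330,124]]);print("small",unproj(c,us,25).round(0).tolist())
```

```text
jig [596.9  26.2   2.3]
[[-0.3, 0.7], [-2.0, -0.8], [1.3, -1.1], [0.6, 0.0], [-0.1, 1.5], [0.8, -0.9], [-0.6, -0.8], [-0.1, 1.7]]
crank axis [[ 564.4 -165.2  118. ]]
handle [[ 519.5 -152.   145. ]
 [ 520.8 -154.4   89. ]]
rel axis in jig [[-44.4  14.9 145. ]
 [-43.2  12.5  89. ]]
[[625.  388.9  30. ]
 [629.3 346.   30. ]
 [480.2 387.5  30. ]
 [485.  343.2  30. ]]
blank [ 5.545e+02  3.667e+02 -1.000e-01] [[0.7, 1.2], [0.2, -0.0], [-0.3, -0.0], [-0.5, -1.5]]
small [[351.0, 287.0, 25.0], [394.0, 387.0, 25.0], [415.0, 377.0, 25.0], [369.0, 280.0, 25.0]]
```

```bash
cat >> h.py <<'E'
def rows(cmd,tgts): # cmd,(x,y,z,yaw) tool-down; prints tool-frame shift (m) and turn
    y0=np.radians(cmd[3]); out=[]
    for t in np.atleast_2d(tgts):
        d=t[:3]-np.array(cmd[:3]); c,s=np.cos(y0),np.sin(y0)
        out.append([(c*d[0]+s*d[1])/1e3,(s*d[0]-c*d[1])/1e3,-d[2]/1e3,0,0,-(t[3]-cmd[3])])
    for o in out: print(" ".join(f"{v:.4f}" if i<3 else f"{v:.2f}" for i,v in enumerate(o)))
E
python3 - <<'E'
from h import *
f=eyes.grab_frame("scene"); c=cam(f)
px=lambda a:np.array(a,float)/2.75+[204.7,134.7]
p=[596.9,26.2,2.3]
for z in (70,75,80,85,90):
    print(z,((proj(c,place(p,[[40,-40,z],[-70,-40,z],[-70,40,z],[-30,40,z]]))-[204.7,134.7])*2.75).round().tolist())
print("offcut",unproj(c,px([[320,183],[350,162],[421,209],[394,229]]),26).round().tolist())
rows([157.138,-553.128,213.976,15.86],[[480,-120,230,2.3]])
E
```

```text
70 [[297.0, 372.0], [213.0, 307.0], [276.0, 265.0], [306.0, 287.0]]
75 [[298.0, 368.0], [213.0, 303.0], [276.0, 261.0], [306.0, 283.0]]
80 [[298.0, 364.0], [213.0, 299.0], [276.0, 257.0], [306.0, 279.0]]
85 [[298.0, 361.0], [213.0, 295.0], [276.0, 253.0], [307.0, 275.0]]
90 [[298.0, 357.0], [213.0, 291.0], [276.0, 249.0], [307.0, 271.0]]
offcut [[432.0, 207.0, 26.0], [429.0, 253.0, 26.0], [528.0, 258.0, 26.0], [531.0, 216.0, 26.0]]
0.4289 -0.3284 -0.0160 0.00 0.00 13.56
```

The crop confirms the choice: the large dark block (crop centre about (515,173)) measures about 150 x 40 mm, and the other dark block is smaller. The bed reads about z = 82. Now I move towards the crank.

>>> send_rows:
  targets: "0.4289 -0.3284 -0.016 0 0 13.56 50;0.4289 -0.3284 -0.016 0 0 13.56 50;0.4289 -0.3284 -0.016 0 0 13.56 50;0.4289 -0.3284 -0.016 0 0 13.56 50;0.4289 -0.3284 -0.016 0 0 13.56 50;0.4289 -0.3284 -0.016 0 0 13.56 50;0.4289 -0.3284 -0.016 0 0 13.56 50;0.4289 -0.3284 -0.016 0 0 13.56 50;0.4289 -0.3284 -0.016 0 0 13.56 50;0.4289 -0.3284 -0.016 0 0 13.56 50;0.4289 -0.3284 -0.016 0 0 13.56 50;0.4289 -0.3284 -0.016 0 0 13.56 50"

```text
time_s: 1.3
ee_pos: [456.5, -150.7, 229.0]
ee_rot: [180.0, -0.0, 2.3]
force: [0.3, -1.1, -0.1]
gripper_width: 45.6
gripper_force: 0.0
```

Run:
```python
from h import *
f=eyes.grab_frame("wrist"); cv2.imwrite("pics/w1.png",f["image"]); print({k:v for k,v in f.items() if k!="image"}, env.state()["ee_pos"])
p=[596.9,26.2,2.3]
print(proj(cam(f),place(p,[[-40,-190,118],[-85,-250,18],[85,-250,18],[-30,-70,124],[30,-70,124]])).round())
print(proj(cam(f),[[520,-153,145],[520,-153,89]]).round())
```

```text
{'fovy': 60.06172472147527, 'cx': 320.3802802752376, 'cy': 239.0892632939274, 'eye': array([ 533.59620375, -147.74504678,  400.57892892]), 'attitude': array([-15.69753936,  -0.12838175, -87.74432053])} [ 461.14481825 -144.92520616  229.21551968]
[[349.  73.]
 [407. 139.]
 [419. -83.]
 [155.  55.]
 [143. -58.]]
[[327. 146.]
 [326. 142.]]
```

View pics/w1.png

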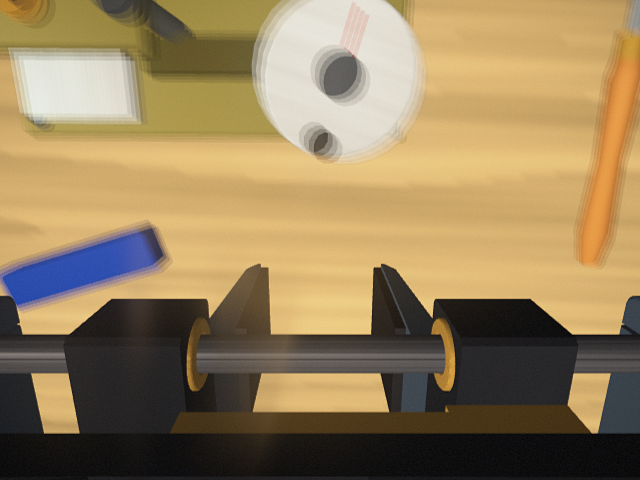

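>>> send_rows:
  targets: "0 0 0 0 0 0 50;0 0 0 0 0 0 50;0 0 0 0 0 0 50;0 0 0 0 0 0 50"

```text
time_s: 1.68
ee_pos: [454.9, -153.7, 228.7]
ee_rot: [180.0, 0.0, 2.2]
force: [0.4, -0.2, -0.3]
gripper_width: 45.6
gripper_force: 0.0
```

Run:
```python
from h import *
print(env.state()["ee_pos"])
f=eyes.grab_frame("wrist"); cv2.imwrite("pics/w2.png",f["image"]); c=cam(f)
p=[596.9,26.2,2.3]
print(proj(c,place(p,[[-40,-190,88],[-85,-250,18],[85,-250,18],[-70,-40,82],[-70,40,82],[-85,86,18]])).round().tolist())
print(proj(c,[[520,-153,145],[520,-153,89]]).round().tolist())
```

```text
[ 454.88132288 -153.71712654  228.69252581]
[[341.0, 75.0], [404.0, 137.0], [415.0, -86.0], [137.0, 120.0], [28.0, 120.0], [28.0, 138.0]]
[[322.0, 143.0], [322.0, 139.0]]
```

View pics/w2.png

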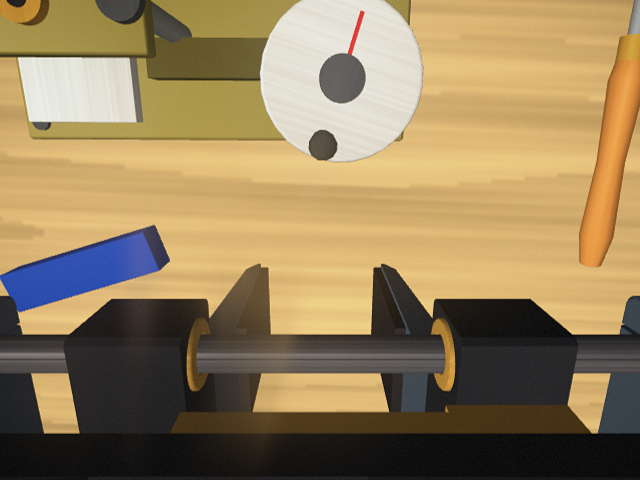

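Run:
```python
from h import *
f=eyes.grab_frame("scene"); c=cam(f); w=cam(eyes.grab_frame("wrist"))
px=lambda a:np.array(a,float)/2.75+[204.7,134.7]
J=[[85,-250,18],[-85,-250,18],[85,86,18],[30,-70,124],[-30,-70,124],[30,70,124],[-30,70,124],[0,0,132]]
u=px([[153,572],[30,459],[424,370],[264,341],[218,300],[377,265],[333,231],[300,272]])
W=[[-98,-190,88],[-85,-250,18],[-85,86,18],[-30,-70,124]]
uw=np.array([[341.,162],[404,139],[31,138],[155,55]])
for o in ([(w,W,uw)],[(c,J,u),(w,W,uw)]):
    p,r=fit(o,[597,26,2.3]); print(p.round(2),r.round(1).tolist(),place(p,[-40,-190,118]).round(1))
print("handle",unproj(w,[323,146],145).round(1))
t=np.linspace(0,2*np.pi,200); q=proj(w,place(p,np.c_[-40+58*np.cos(t),-190+58*np.sin(t),88+0*t])); print(q.min(0),q.max(0))
```

```text
[596.29  23.63   1.81] [[1.8, 0.0], [1.8, 1.4], [-0.7, 0.5], [-2.3, -0.8]] [[ 562.3 -167.5  118. ]]
[596.24  24.68   1.93] [[-1.6, 0.6], [-2.9, -1.1], [0.7, -0.8], [-0.3, 0.1], [-0.9, 1.5], [0.2, -0.7], [-1.1, -0.6], [-0.8, 1.8], [0.7, -0.5], [0.8, 0.9], [-1.7, 0.7], [-3.9, -1.0]] [[ 562.7 -166.6  118. ]]
handle [[ 518.5 -153.6  145. ]]
[260.67112956 -14.84086845] [425.5544336  161.47056274]
```

Run:
```python
from h import *
rows([454.9,-153.7,228.7,2.25],[[518.7,-153.8,190,2.25],[518.7,-153.8,102,2.25]])
```

```text
0.0637 0.0026 0.0387 0.00 0.00 -0.00
0.0637 0.0026 0.1267 0.00 0.00 -0.00
```

>>> send_rows:
  targets: "0.0637 0.0026 0.0387 0 0 0 50;0.0637 0.0026 0.0387 0 0 0 50;0.0637 0.0026 0.0387 0 0 0 50;0.0637 0.0026 0.08 0 0 0 50;0.0637 0.0026 0.105 0 0 0 50;0.0637 0.0026 0.1267 0 0 0 50;0.0637 0.0026 0.1267 0 0 0 50;0.0637 0.0026 0.1267 0 0 0 0;0.0637 0.0026 0.1267 0 0 0 0;0.0637 0.0026 0.1267 0 0 0 0;0.0637 0.0026 0.1267 0 0 0 0;0.0637 0.0026 0.1267 0 0 0 0"
  grip_force: 15

```text
time_s: 2.83
ee_pos: [520.1, -152.9, 103.4]
ee_rot: [179.9, -0.1, 2.3]
force: [-1.0, -0.1, 2.4]
gripper_width: 17.9
gripper_force: 15.0
```

```bash
cat >> h.py <<'E'
def crank(th0,ths,yaw=2.25,r=45):
    P=lambda t:np.r_[r*np.cos(np.radians(t)),r*np.sin(np.radians(t)),0,yaw]
    rows(P(th0),[P(t) for t in ths])
E
python3 -c "
from h import *
crank(163,163+15*np.arange(1,13))"
```

```text
-0.0024 0.0115 -0.0000 0.00 0.00 -0.00
-0.0017 0.0232 -0.0000 0.00 0.00 -0.00
0.0020 0.0344 -0.0000 0.00 0.00 -0.00
0.0084 0.0442 -0.0000 0.00 0.00 -0.00
0.0172 0.0520 -0.0000 0.00 0.00 -0.00
0.0276 0.0573 -0.0000 0.00 0.00 -0.00
0.0391 0.0597 -0.0000 0.00 0.00 -0.00
0.0509 0.0590 -0.0000 0.00 0.00 -0.00
0.0620 0.0554 -0.0000 0.00 0.00 -0.00
0.0719 0.0489 -0.0000 0.00 0.00 -0.00
0.0797 0.0402 -0.0000 0.00 0.00 -0.00
0.0850 0.0297 -0.0000 0.00 0.00 -0.00
```

>>> send_rows:
  targets: "-0.0024 0.0115 0 0 0 0 0;-0.0017 0.0232 0 0 0 0 0;0.0020 0.0344 0 0 0 0 0;0.0084 0.0442 0 0 0 0 0;0.0172 0.0520 0 0 0 0 0;0.0276 0.0573 0 0 0 0 0;0.0391 0.0597 0 0 0 0 0;0.0509 0.0590 0 0 0 0 0;0.0620 0.0554 0 0 0 0 0;0.0719 0.0489 0 0 0 0 0;0.0797 0.0402 0 0 0 0 0;0.0850 0.0297 0 0 0 0 0"

```text
time_s: 3.83
ee_pos: [605.9, -181.3, 103.1]
ee_rot: [179.8, 0.0, 2.3]
force: [-2.1, -1.8, 6.4]
gripper_width: 17.9
gripper_force: 15.0
```

Run:
```python
from h import *
s=env.state(); print(s["ee_pos"].round(1),s["force"].round(1),s["ee_rot"].round(1),s["gripper_width"])
f=eyes.grab_frame("scene"); c=cam(f)
im=f["image"][200:300,240:360]; cv2.imwrite("pics/c2.png",cv2.resize(im,None,fx=5,fy=5,interpolation=cv2.INTER_CUBIC))
p=[596.2,24.7,1.93]
for z in (66,70,75,80): print(z,((proj(c,place(p,[[40,-40,z],[-70,-40,z],[-70,40,z]]))-[239.6,199.6])*5).round().tolist())
```

```text
[ 605.9 -181.3  103.1] [-2.1 -1.8  6.4] [179.8   0.    2.3] 17.852951050046695
66 [[362.0, 358.0], [210.0, 238.0], [325.0, 163.0]]
70 [[362.0, 353.0], [209.0, 233.0], [325.0, 157.0]]
75 [[363.0, 346.0], [209.0, 226.0], [325.0, 150.0]]
80 [[363.0, 339.0], [209.0, 219.0], [325.0, 143.0]]
```

View pics/c2.png

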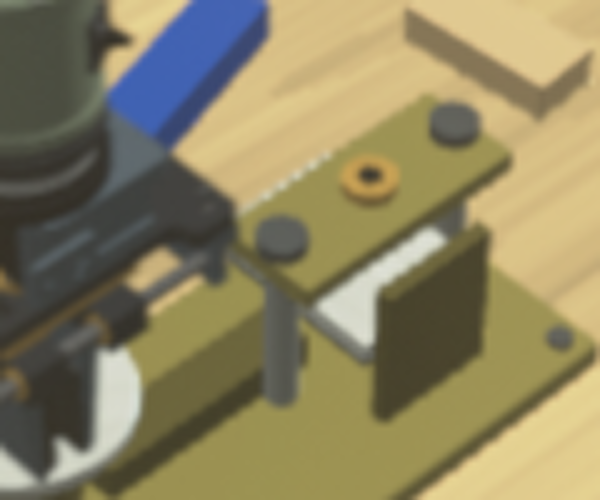

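The crop shows the bed's stop-side corner at about (364,350) and its mouth corner at about (330,152), so the bed is near z = 72–73. I lower it a further 2.8 mm (40°).

```bash
python3 -c "
from h import *
crank(343,343+np.array([13,27,40]))"
```

```text
0.0022 -0.0099 -0.0000 0.00 0.00 -0.00
0.0021 -0.0209 -0.0000 0.00 0.00 -0.00
-0.0004 -0.0308 -0.0000 0.00 0.00 -0.00
```

>>> send_rows:
  targets: "0.0022 -0.0099 0 0 0 0 0;0.0021 -0.0209 0 0 0 0 0;-0.0004 -0.0308 0 0 0 0 0;-0.0004 -0.0308 0 0 0 0 0;-0.0004 -0.0308 0 0 0 0 0;-0.0004 -0.0308 0 0 0 0 50;-0.0004 -0.0308 0 0 0 0 50;-0.0004 -0.0308 0 0 0 0 50;-0.0004 -0.0308 -0.02 0 0 0 50;-0.0004 -0.0308 -0.055 0 0 0 50;-0.0004 -0.0308 -0.09 0 0 0 50;-0.0004 -0.0308 -0.12 0 0 0 50"

```text
time_s: 4.88
ee_pos: [603.6, -148.8, 223.4]
ee_rot: [180.0, 0.0, 2.3]
force: [-0.3, 0.1, -0.2]
gripper_width: 45.5
gripper_force: 0.0
```

Run:
```python
from h import *
s=env.state(); print(s["ee_pos"].round(1),s["force"].round(1),s["ee_rot"].round(2))
f=eyes.grab_frame("scene"); c=cam(f)
cv2.imwrite("pics/c3full.png",f["image"])
rows([605,-150,222,2.3],[[450,330,190,-0.1]])
```

```text
[ 603.6 -148.8  223.4] [-0.3  0.1 -0.2] [1.7998e+02 5.0000e-02 2.2700e+00]
-0.1356 -0.4858 0.0320 0.00 0.00 2.40
```

Run:
```python
from h import *
rows([603.6,-148.8,223.4,2.27],[[490,340,200,-0.1]])
```

```text
-0.0942 -0.4929 0.0234 0.00 0.00 2.37
```

>>> send_rows:
  targets: "-0.0942 -0.4929 0.0234 0 0 2.37 75;-0.0942 -0.4929 0.0234 0 0 2.37 75;-0.0942 -0.4929 0.0234 0 0 2.37 75;-0.0942 -0.4929 0.0234 0 0 2.37 75;-0.0942 -0.4929 0.0234 0 0 2.37 75;-0.0942 -0.4929 0.0234 0 0 2.37 75;-0.0942 -0.4929 0.0234 0 0 2.37 75;-0.0942 -0.4929 0.0234 0 0 2.37 75;-0.0942 -0.4929 0.0234 0 0 2.37 75;-0.0942 -0.4929 0.0234 0 0 2.37 75;-0.0942 -0.4929 0.0234 0 0 2.37 75;-0.0942 -0.4929 0.0234 0 0 2.37 75"

```text
time_s: 5.93
ee_pos: [489.7, 339.5, 197.9]
ee_rot: [179.9, 0.1, -0.1]
force: [-0.0, -0.0, -0.4]
gripper_width: 68.0
gripper_force: 0.0
```

>>> send_rows:
  targets: "0 0 0 0 0 0 75;0 0 0 0 0 0 75;0 0 0 0 0 0 75;0 0 0 0 0 0 75;0 0 0 0 0 0 75"

```text
time_s: 6.35
ee_pos: [491.1, 336.7, 198.7]
ee_rot: [180.0, 0.0, -0.2]
force: [0.4, 0.1, -0.0]
gripper_width: 68.6
gripper_force: 0.0
```

Run:
```python
from h import *
s=env.state(); print(s["ee_pos"].round(1),s["force"].round(1),s["ee_rot"].round(2))
f=eyes.grab_frame("wrist"); c=cam(f); cv2.imwrite("pics/w3.png",f["image"])
print(proj(c,place([554.5,366.7,-.1],[[75,20,30],[75,-20,30],[-75,-20,30],[-75,20,30]])).round().tolist())
```

```text
[491.1 336.7 198.7] [ 0.4  0.1 -0. ] [179.97   0.    -0.2 ]
[[252.0, 38.0], [305.0, 38.0], [307.0, 231.0], [260.0, 231.0]]
```

View pics/w3.png

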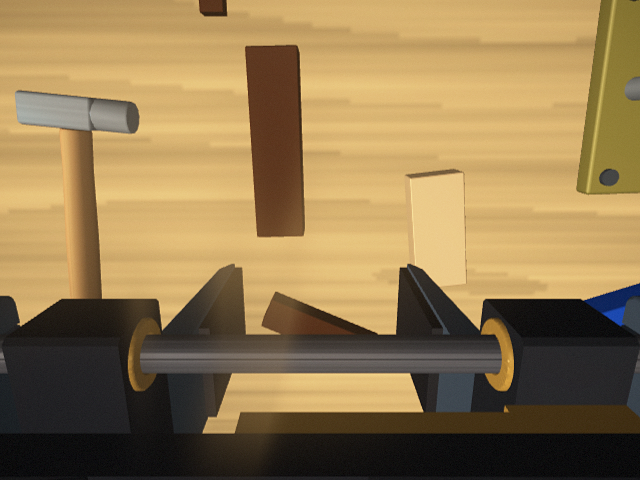

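The picture shows the walnut blank with corners (246,46), (297,45), (304,235) and (257,236). The offcut and mallet are clear of the fingers.

Run:
```python
from h import *
c=cam(eyes.grab_frame("wrist"))
t=[[75,20,30],[75,-20,30],[-75,-20,30],[-75,20,30]]; u=np.array([[246.,46],[297,45],[304,235],[257,236]])
p,r=fit([(c,t,u)],[554,367,0]); print(p.round(2),r.round(1).tolist())
g=place(p,[-55,0,0])[0]; print(g)
rows([491.1,336.7,198.7,-.2],[[g[0],g[1],60,p[2]],[g[0],g[1],7,p[2]]])
```

```text
[549.7  371.06   0.87] [[-1.1, -0.7], [1.0, -0.9], [0.0, 1.4], [0.0, 1.3]]
[494.70986976 370.22371338   0.        ]
0.0035 -0.0335 0.1387 0.00 0.00 -1.07
0.0035 -0.0335 0.1917 0.00 0.00 -1.07
```

>>> send_rows:
  targets: "0.0035 -0.0335 0.04 0 0 -1.07 75;0.0035 -0.0335 0.08 0 0 -1.07 75;0.0035 -0.0335 0.12 0 0 -1.07 75;0.0035 -0.0335 0.155 0 0 -1.07 75;0.0035 -0.0335 0.18 0 0 -1.07 75;0.0035 -0.0335 0.1935 0 0 -1.07 75;0.0035 -0.0335 0.1935 0 0 -1.07 75;0.0035 -0.0335 0.1935 0 0 -1.07 0;0.0035 -0.0335 0.1935 0 0 -1.07 0;0.0035 -0.0335 0.1935 0 0 -1.07 0;0.0035 -0.0335 0.1935 0 0 -1.07 0;0.0035 -0.0335 0.1935 0 0 -1.07 0"
  grip_force: 45

```text
time_s: 7.45
ee_pos: [494.5, 371.9, 6.1]
ee_rot: [-180.0, -0.1, 1.0]
force: [0.3, -0.1, 3.1]
gripper_width: 39.4
gripper_force: 45.0
```

Run:
```python
from h import *
rows([494.5,371.9,6.1,1.0],[[494.5,371.9,150,1],[391.3,17.4,150,1.9],[391.3,17.4,81,1.9]])
```

```text
0.0000 0.0000 -0.1439 0.00 0.00 -0.00
-0.1094 0.3526 -0.1439 0.00 0.00 -0.90
-0.1094 0.3526 -0.0749 0.00 0.00 -0.90
```

>>> send_rows:
  targets: "0 0 -0.03 0 0 0 0;0 0 -0.07 0 0 0 0;0 0 -0.11 0 0 0 0;0 0 -0.1439 0 0 0 0;-0.02 0.03 -0.1439 0 0 -0.9 0;-0.04 0.065 -0.1439 0 0 -0.9 0;-0.06 0.1 -0.1439 0 0 -0.9 0;-0.08 0.135 -0.1439 0 0 -0.9 0;-0.09 0.17 -0.1439 0 0 -0.9 0;-0.1 0.21 -0.1439 0 0 -0.9 0;-0.1094 0.25 -0.1439 0 0 -0.9 0;-0.1094 0.285 -0.1439 0 0 -0.9 0"

```text
time_s: 8.45
ee_pos: [386.7, 82.9, 149.1]
ee_rot: [180.0, 0.1, 2.0]
force: [0.6, 0.0, -1.7]
gripper_width: 39.3
gripper_force: 45.0
```

Run:
```python
from h import *
s=env.state(); print(s["ee_pos"].round(1),s["force"].round(1),s["ee_rot"].round(2),s["gripper_width"])
rows([494.5,371.9,6.1,1.0],[[391.3,17.4,150,1.9]])
```

```text
[386.7  82.9 149.1] [ 0.6  0.  -1.7] [1.7997e+02 1.1000e-01 1.9600e+00] 39.257359191688565
-0.1094 0.3526 -0.1439 0.00 0.00 -0.90
```

>>> send_rows:
  targets: "-0.0011 0.035 0 0 0 0 0;-0.0011 0.0676 0.02 0 0 0 0;-0.0011 0.0676 0.05 0 0 0 0;-0.0011 0.0676 0.069 0 0 0 0;-0.0011 0.0676 0.069 0 0 0 0;-0.0011 0.0676 0.069 0 0 0 0;-0.0011 0.0676 0.069 0 0 0 0;-0.0011 0.0676 0.069 0 0 0 0"

```text
time_s: 9.12
ee_pos: [392.1, 17.7, 81.4]
ee_rot: [180.0, -0.2, 2.0]
force: [0.4, -0.5, -2.0]
gripper_width: 39.9
gripper_force: 45.0
```

Run:
```python
from h import *
s=env.state(); print(s["ee_pos"].round(1),s["force"].round(1),s["ee_rot"].round(2),s["gripper_width"])
f=eyes.grab_frame("wrist"); c=cam(f); cv2.imwrite("pics/w4.png",f["image"])
p=[596.2,24.2,1.9]
print(proj(c,place(p,[[-30,70,124],[-30,-70,124],[-70,40,70],[-70,-40,70],[-85,86,18],[0,0,132]])).round().tolist())
g=cam(eyes.grab_frame("scene"));
```

```text
[392.1  17.7  81.4] [ 0.4 -0.5 -2. ] [179.99  -0.18   1.96] 39.867247833923834
[[24.0, -304.0], [615.0, -303.0], [217.0, -30.0], [423.0, -30.0], [154.0, 38.0], [320.0, -542.0]]
```

View pics/w4.png

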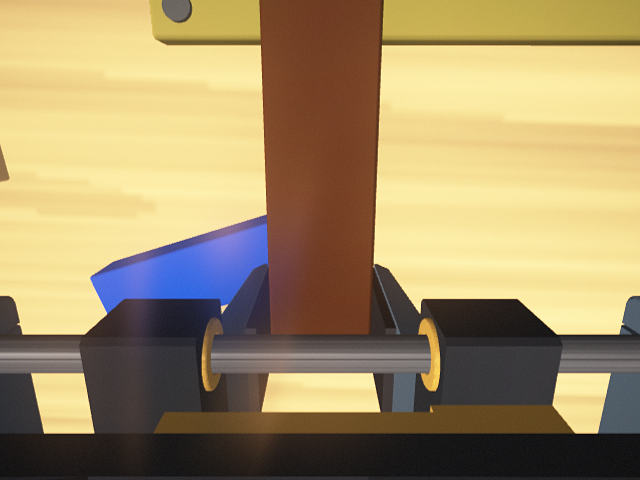

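Run:
```python
from h import *
s=env.state(); c=cam(eyes.grab_frame("wrist"))
q=[392.1,17.7,1.96]; 
for tilt in (-2,0,2):
  o=[]
  for x in (10,40,70,100,130):
    o+=[[x,20,105.3+np.tan(np.radians(tilt))*x],[x,-20,105.3+np.tan(np.radians(tilt))*x]]
  print(tilt,proj(c,place(q,o)).round().tolist())
```

```text
-2 [[267.0, 302.0], [371.0, 302.0], [265.0, 226.0], [373.0, 226.0], [262.0, 143.0], [376.0, 142.0], [259.0, 51.0], [378.0, 51.0], [256.0, -51.0], [381.0, -51.0]]
0 [[267.0, 302.0], [371.0, 302.0], [264.0, 227.0], [374.0, 227.0], [261.0, 143.0], [377.0, 143.0], [258.0, 49.0], [380.0, 49.0], [254.0, -57.0], [383.0, -57.0]]
2 [[267.0, 303.0], [371.0, 303.0], [264.0, 228.0], [374.0, 228.0], [260.0, 143.0], [378.0, 143.0], [256.0, 47.0], [381.0, 47.0], [251.0, -63.0], [386.0, -63.0]]
```

>>> send_rows:
  targets: "0.015 -0.001 0 0 0 0 0;0.03 -0.001 0 0 0 0 0;0.045 -0.001 0 0 0 0 0;0.06 -0.001 0 0 0 0 0;0.07 -0.001 0 0 0 0 0;0.08 -0.001 0 0 0 0 0;0.09 -0.001 0 0 0 0 0;0.098 -0.001 0 0 0 0 0;0.104 -0.001 0 0 0 0 0;0.104 -0.001 0 0 0 0 0;0.104 -0.001 0 0 0 0 0;0.104 -0.001 0 0 0 0 0"

```text
time_s: 10.27
ee_pos: [494.0, 21.7, 80.0]
ee_rot: [180.0, 0.1, 1.9]
force: [0.9, -0.0, -1.2]
gripper_width: 39.5
gripper_force: 45.0
```

Run:
```python
from h import *
s=env.state(); print(s["ee_pos"].round(1),s["force"].round(1),s["ee_rot"].round(2),s["gripper_width"])
a=eyes.grab_frame("scene"); b=eyes.grab_frame("wrist")
cv2.imwrite("pics/s5.png",a["image"]);cv2.imwrite("pics/w5.png",b["image"])
A=cv2.resize(a["image"][215:290,270:345],None,fx=5,fy=5,interpolation=cv2.INTER_CUBIC)
B=b["image"][0:375,100:525]
cv2.imwrite("pics/m5.png",np.hstack([A,B]))
c,w=cam(a),cam(b);p=[595.2,25.2,1.9]
L=[[-70,40,70],[-70,-40,70],[-30,70,124],[-30,-70,124]]
print((proj(w,place(p,L))-[100,0]).round().tolist(),[375])
```

```text
[494.   21.7  80. ] [ 0.9 -0.  -1.2] [1.7999e+02 6.0000e-02 1.9000e+00] 39.49344009085021
[[130.0, 228.0], [308.0, 228.0], [-16.0, 143.0], [452.0, 143.0]] [375]
```

View pics/m5.png

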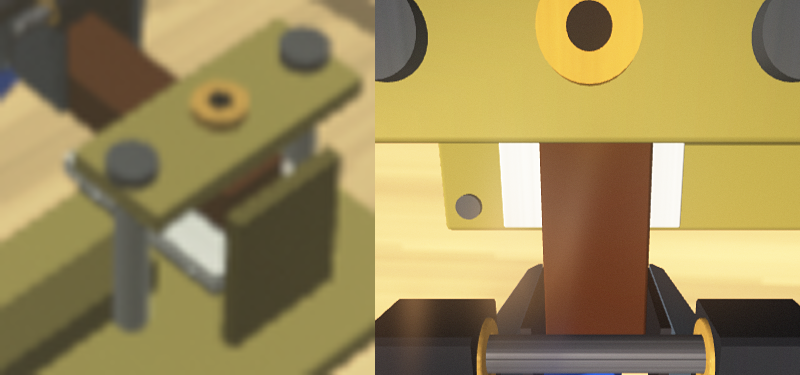

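The left half shows the blank under the plate. In the wrist half the bed edges are at x 499 and 684 (centre 591.5), the bush is at 589 and the blank centre is at 595.5. The blank is therefore about 1.8 mm too far to the right, which I correct while pushing up to the stop.

>>> send_rows:
  targets: "0.002 -0.0018 0 0 0 0 0;0.004 -0.0018 0 0 0 0 0;0.006 -0.0018 0 0 0 0 0;0.007 -0.0018 0 0 0 0 0;0.008 -0.0018 0 0 0 0 0;0.009 -0.0018 0 0 0 0 0;0.01 -0.0018 0 0 0 0 0;0.01 -0.0018 0 0 0 0 0"

```text
time_s: 11.03
ee_pos: [504.9, 23.9, 80.1]
ee_rot: [180.0, -0.0, 1.9]
force: [0.3, -0.4, -1.7]
gripper_width: 39.6
gripper_force: 45.0
```

Not yet in contact, so I go on in 0.5 mm steps.

>>> send_rows:
  targets: "0.0005 0 0 0 0 0 0;0.001 0 0 0 0 0 0;0.0015 0 0 0 0 0 0;0.002 0 0 0 0 0 0;0.0025 0 0 0 0 0 0;0.003 0 0 0 0 0 0;0.003 0 0 0 0 0 0"

```text
time_s: 11.62
ee_pos: [505.3, 23.9, 79.8]
ee_rot: [180.0, 0.3, 1.9]
force: [-7.0, 0.3, 2.1]
gripper_width: 39.7
gripper_force: 45.0
```

>>> send_rows:
  targets: "-0.001 0 0.001 0 0 0 0;-0.001 0 0.002 0 0 0 0;-0.001 0 0.003 0 0 0 0;-0.001 0 0.0035 0 0 0 0;-0.001 0 0.004 0 0 0 0;-0.001 0 0.004 0 0 0 0"

```text
time_s: 12.12
ee_pos: [505.3, 24.0, 75.8]
ee_rot: [180.0, 0.2, 1.9]
force: [-4.5, -0.3, 0.8]
gripper_width: 39.6
gripper_force: 45.0
```

>>> send_rows:
  targets: "0 0 0.0005 0 0 0 0;0 0 0.001 0 0 0 0;0 0 0.0015 0 0 0 0;0 0 0.0015 0 0 0 0"

```text
time_s: 12.45
ee_pos: [505.3, 24.0, 74.7]
ee_rot: [180.0, 0.1, 1.9]
force: [-6.7, -0.3, 3.6]
gripper_width: 39.9
gripper_force: 45.0
```

Run:
```python
from h import *
rows([505.3,24,74.7,1.9],[[505.3,24,215,1.9],[603.6,-148.8,215,1.9],[603.6,-148.8,102.5,1.9]])
```

```text
0.0000 0.0000 -0.1403 0.00 0.00 -0.00
0.0925 0.1760 -0.1403 0.00 0.00 -0.00
0.0925 0.1760 -0.0278 0.00 0.00 -0.00
```

>>> send_rows:
  targets: "0 0 0 0 0 0 62;0 0 0 0 0 0 62;0 0 0 0 0 0 62;0 0 -0.02 0 0 0 62;0 0 -0.05 0 0 0 62;0 0 -0.085 0 0 0 62;0 0 -0.12 0 0 0 62;0 0 -0.14 0 0 0 62;0 0 -0.14 0 0 0 62;0 0 -0.14 0 0 0 62;0 0 -0.14 0 0 0 62"

```text
time_s: 13.37
ee_pos: [506.2, 23.9, 213.7]
ee_rot: [180.0, 0.1, 1.9]
force: [-0.4, 0.6, -0.8]
gripper_width: 56.4
gripper_force: 0.0
```

Run:
```python
from h import *
s=env.state(); print(s["ee_pos"].round(1),s["force"].round(1),s["ee_rot"].round(2))
b=eyes.grab_frame("wrist"); c=env and eyes.grab_frame("side")
A=cv2.resize(b["image"][0:480,40:600],(525,450))
cc=eyes.grab_frame("scene")["image"][215:305,270:325]
cv2.imwrite("pics/m6.png",np.hstack([A,cv2.resize(cc,(275,450),interpolation=cv2.INTER_CUBIC)]))
w=cam(b);p=[595.2,25.8,1.9]; z=100
print(((proj(w,place(p,[[-110,20,z],[-110,-20,z],[-30,20,z],[-30,-20,z],[-70,40,70],[-70,-40,70]]))-[40,0])*.9375).round().tolist())
```

```text
[506.2  23.9 213.7] [-0.4  0.6 -0.8] [1.8e+02 8.0e-02 1.9e+00]
[[238.0, 246.0], [289.0, 246.0], [235.0, 141.0], [291.0, 141.0], [214.0, 188.0], [312.0, 188.0]]
```

View pics/m6.png

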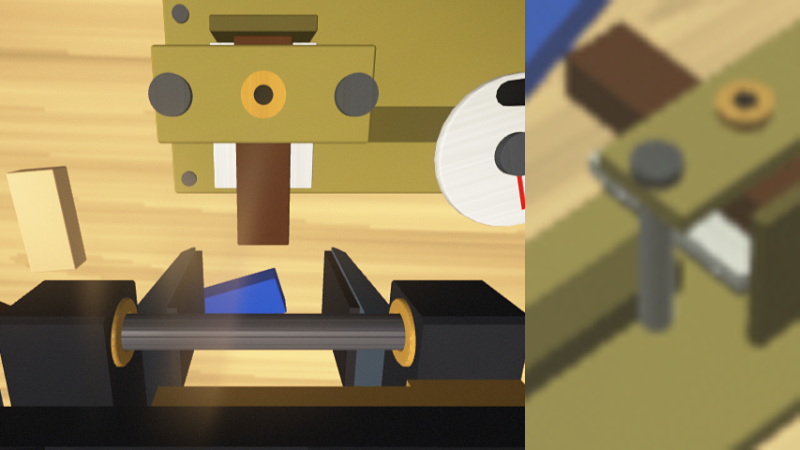

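The blank lies at columns 237–289 on the bed at 214–313. It is centred, its free end at row 245 agrees with the predicted 246, and its other end is at the stop. Now back to the crank.

Run:
```python
from h import *
rows([506.2,23.9,213.7,1.9],[[603.6,-148.8,213,1.9],[603.6,-148.8,102.5,1.9]])
crank(23,23-np.array([10,20,30,40,50,60,70,75]),yaw=1.9)
```

```text
0.0916 0.1758 0.0007 0.00 0.00 -0.00
0.0916 0.1758 0.1112 0.00 0.00 -0.00
0.0022 0.0075 -0.0000 0.00 0.00 -0.00
0.0030 0.0153 -0.0000 0.00 0.00 -0.00
0.0025 0.0232 -0.0000 0.00 0.00 -0.00
0.0006 0.0308 -0.0000 0.00 0.00 -0.00
-0.0026 0.0379 -0.0000 0.00 0.00 -0.00
-0.0070 0.0445 -0.0000 0.00 0.00 -0.00
-0.0124 0.0501 -0.0000 0.00 0.00 -0.00
-0.0155 0.0526 -0.0000 0.00 0.00 -0.00
```

>>> send_rows:
  targets: "0.02 0.038 0 0 0 0 50;0.038 0.074 0 0 0 0 50;0.057 0.11 0 0 0 0 50;0.076 0.146 0 0 0 0 50;0.0916 0.1758 0 0 0 0 50;0.0916 0.1758 0 0 0 0 50;0.0916 0.1758 0.035 0 0 0 50;0.0916 0.1758 0.07 0 0 0 50;0.0916 0.1758 0.1 0 0 0 50;0.0916 0.1758 0.1112 0 0 0 50;0.0916 0.1758 0.1112 0 0 0 0;0.0916 0.1758 0.1112 0 0 0 0"
  grip_force: 15

```text
time_s: 14.52
ee_pos: [604.3, -148.4, 103.6]
ee_rot: [-180.0, 0.0, 1.9]
force: [0.7, 0.0, 0.1]
gripper_width: 35.0
gripper_force: 0.0
```

>>> send_rows:
  targets: "0 0 0 0 0 0 0;0 0 0 0 0 0 0;0 0 0 0 0 0 0;0 0 0 0 0 0 0"

```text
time_s: 14.85
ee_pos: [605.4, -148.9, 105.4]
ee_rot: [179.9, -0.2, 1.9]
force: [0.3, -0.2, 4.6]
gripper_width: 17.5
gripper_force: 15.0
```

Run:
```python
from h import *
crank(23,23-10*np.arange(1,13),yaw=1.9)
```

```text
0.0022 0.0075 -0.0000 0.00 0.00 -0.00
0.0030 0.0153 -0.0000 0.00 0.00 -0.00
0.0025 0.0232 -0.0000 0.00 0.00 -0.00
0.0006 0.0308 -0.0000 0.00 0.00 -0.00
-0.0026 0.0379 -0.0000 0.00 0.00 -0.00
-0.0070 0.0445 -0.0000 0.00 0.00 -0.00
-0.0124 0.0501 -0.0000 0.00 0.00 -0.00
-0.0187 0.0547 -0.0000 0.00 0.00 -0.00
-0.0258 0.0582 -0.0000 0.00 0.00 -0.00
-0.0333 0.0604 -0.0000 0.00 0.00 -0.00
-0.0411 0.0612 -0.0000 0.00 0.00 -0.00
-0.0489 0.0607 -0.0000 0.00 0.00 -0.00
```

>>> send_rows:
  targets: "0.0022 0.0075 0 0 0 0 0;0.003 0.0153 0 0 0 0 0;0.0025 0.0232 0 0 0 0 0;0.0006 0.0308 0 0 0 0 0;-0.0026 0.0379 0 0 0 0 0;-0.007 0.0445 0 0 0 0 0;-0.0124 0.0501 0 0 0 0 0;-0.0187 0.0547 0 0 0 0 0;-0.0258 0.0582 0 0 0 0 0;-0.0333 0.0604 0 0 0 0 0;-0.0411 0.0612 0 0 0 0 0;-0.0489 0.0607 0 0 0 0 0"

```text
time_s: 15.85
ee_pos: [559.3, -210.0, 105.0]
ee_rot: [-179.8, -0.3, 1.8]
force: [5.6, 6.0, 5.6]
gripper_width: 17.7
gripper_force: 15.0
```

```bash
cat >> h.py <<'E'
def tang(A=(563,-167)):
    s=env.state(); d=s["ee_pos"][:2]-A; r=np.hypot(*d); n=d/r; cw=np.array([n[1],-n[0]]); F=s["force"]
    print("pos",s["ee_pos"].round(1),"r",r.round(1),"ang",np.degrees(np.arctan2(d[1],d[0])).round(1),"resist",(-F[:2]@cw).round(1),"radial",(F[:2]@n).round(1),"F",F.round(1))
E
python3 - <<'E'
from h import *
tang()
crank(-97,-97-np.arange(6,61,6),yaw=1.9)
E
```

```text
pos [ 559.3 -210.   105. ] r 43.2 ang -94.9 resist 5.0 radial -6.5 F [5.6 6.  5.6]
-0.0046 -0.0010 -0.0000 0.00 0.00 -0.00
-0.0091 -0.0024 -0.0000 0.00 0.00 -0.00
-0.0134 -0.0043 -0.0000 0.00 0.00 -0.00
-0.0175 -0.0067 -0.0000 0.00 0.00 -0.00
-0.0213 -0.0094 -0.0000 0.00 0.00 -0.00
-0.0248 -0.0126 -0.0000 0.00 0.00 -0.00
-0.0280 -0.0161 -0.0000 0.00 0.00 -0.00
-0.0307 -0.0199 -0.0000 0.00 0.00 -0.00
-0.0331 -0.0240 -0.0000 0.00 0.00 -0.00
-0.0350 -0.0283 -0.0000 0.00 0.00 -0.00
```

>>> send_rows:
  targets: "-0.0046 -0.0025 0 0 0 0 0;-0.0091 -0.0039 0 0 0 0 0;-0.0134 -0.0058 0 0 0 0 0;-0.0175 -0.0082 0 0 0 0 0;-0.0213 -0.0109 0 0 0 0 0"

```text
time_s: 16.27
ee_pos: [538.0, -202.4, 105.2]
ee_rot: [179.8, -0.4, 1.9]
force: [3.1, 0.2, 6.0]
gripper_width: 17.9
gripper_force: 15.0
```

Run:
```python
from h import *
tang((563,-165.5)); crank(-127,-127-np.arange(4,49,4),yaw=1.9)
```

```text
pos [ 538.  -202.4  105.2] r 44.5 ang -124.1 resist 2.5 radial -1.9 F [3.1 0.2 6. ]
-0.0024 -0.0021 -0.0000 0.00 0.00 -0.00
-0.0046 -0.0043 -0.0000 0.00 0.00 -0.00
-0.0067 -0.0066 -0.0000 0.00 0.00 -0.00
-0.0086 -0.0091 -0.0000 0.00 0.00 -0.00
-0.0103 -0.0118 -0.0000 0.00 0.00 -0.00
-0.0118 -0.0145 -0.0000 0.00 0.00 -0.00
-0.0131 -0.0174 -0.0000 0.00 0.00 -0.00
-0.0143 -0.0203 -0.0000 0.00 0.00 -0.00
-0.0152 -0.0233 -0.0000 0.00 0.00 -0.00
-0.0159 -0.0264 -0.0000 0.00 0.00 -0.00
-0.0164 -0.0295 -0.0000 0.00 0.00 -0.00
-0.0167 -0.0326 -0.0000 0.00 0.00 -0.00
```

>>> send_rows:
  targets: "-0.0024 -0.0021 0 0 0 0 0;-0.0046 -0.0043 0 0 0 0 0;-0.0067 -0.0066 0 0 0 0 0;-0.0086 -0.0091 0 0 0 0 0"

```text
time_s: 16.6
ee_pos: [528.8, -194.2, 105.2]
ee_rot: [179.7, -0.3, 1.9]
force: [2.6, -2.9, 6.1]
gripper_width: 17.5
gripper_force: 15.0
```

Run:
```python
from h import *
tang((563,-165.5)); crank(-143,-143-np.arange(4,17,4),yaw=1.9)
```

```text
pos [ 528.8 -194.2  105.2] r 44.6 ang -139.9 resist 3.9 radial -0.1 F [ 2.6 -2.9  6.1]
-0.0017 -0.0026 -0.0000 0.00 0.00 -0.00
-0.0032 -0.0054 -0.0000 0.00 0.00 -0.00
-0.0046 -0.0082 -0.0000 0.00 0.00 -0.00
-0.0057 -0.0112 -0.0000 0.00 0.00 -0.00
```

3.9 N is free raising, with no nip yet. I keep the same steps.

>>> send_rows:
  targets: "-0.0017 -0.0026 0 0 0 0 0;-0.0032 -0.0054 0 0 0 0 0;-0.0046 -0.0082 0 0 0 0 0;-0.0057 -0.0112 0 0 0 0 0"

```text
time_s: 16.93
ee_pos: [521.9, -183.6, 105.2]
ee_rot: [179.7, -0.2, 1.9]
force: [1.5, -4.9, 8.3]
gripper_width: 17.7
gripper_force: 15.0
```

Run:
```python
from h import *
tang((563,-165.5)); crank(-159,-159-np.arange(3,17,3),yaw=1.9)
```

```text
pos [ 521.9 -183.6  105.2] r 44.9 ang -156.2 resist 5.1 radial 0.6 F [ 1.5 -4.9  8.3]
-0.0007 -0.0022 -0.0000 0.00 0.00 -0.00
-0.0013 -0.0045 -0.0000 0.00 0.00 -0.00
-0.0018 -0.0068 -0.0000 0.00 0.00 -0.00
-0.0021 -0.0092 -0.0000 0.00 0.00 -0.00
-0.0024 -0.0115 -0.0000 0.00 0.00 -0.00
```

>>> send_rows:
  targets: "-0.0007 -0.0022 0 0 0 0 0;-0.0013 -0.0045 0 0 0 0 0"

```text
time_s: 17.1
ee_pos: [520.2, -179.1, 105.2]
ee_rot: [179.7, -0.2, 1.9]
force: [0.4, -5.1, 9.1]
gripper_width: 17.8
gripper_force: 15.0
```

Run:
```python
from h import *
tang((563,-165.5)); crank(-165,-165-np.arange(3,17,3),yaw=1.9)
```

```text
pos [ 520.2 -179.1  105.2] r 45.0 ang -162.4 resist 5.0 radial 1.2 F [ 0.4 -5.1  9.1]
-0.0005 -0.0023 -0.0000 0.00 0.00 -0.00
-0.0008 -0.0046 -0.0000 0.00 0.00 -0.00
-0.0011 -0.0070 -0.0000 0.00 0.00 -0.00
-0.0012 -0.0093 -0.0000 0.00 0.00 -0.00
-0.0011 -0.0117 -0.0000 0.00 0.00 -0.00
```

>>> send_rows:
  targets: "-0.0005 -0.0023 0 0 0 0 0;-0.0008 -0.0046 0 0 0 0 0"

```text
time_s: 17.27
ee_pos: [518.8, -174.6, 105.2]
ee_rot: [179.7, -0.1, 1.9]
force: [-2.3, -5.2, 9.6]
gripper_width: 17.5
gripper_force: 15.0
```

Run:
```python
from h import *
tang((563,-165.5)); crank(-171,-171-np.arange(3,17,3),yaw=1.9)
```

```text
pos [ 518.8 -174.6  105.2] r 45.1 ang -168.4 resist 4.6 radial 3.3 F [-2.3 -5.2  9.6]
-0.0002 -0.0023 -0.0000 0.00 0.00 -0.00
-0.0003 -0.0047 -0.0000 0.00 0.00 -0.00
-0.0003 -0.0071 -0.0000 0.00 0.00 -0.00
-0.0002 -0.0094 -0.0000 0.00 0.00 -0.00
0.0001 -0.0117 -0.0000 0.00 0.00 -0.00
```

>>> send_rows:
  targets: "-0.0006 -0.0023 0 0 0 0 0;-0.0009 -0.0047 0 0 0 0 0"

```text
time_s: 17.43
ee_pos: [517.9, -169.8, 105.1]
ee_rot: [179.7, -0.1, 1.9]
force: [-1.0, -3.2, 8.5]
gripper_width: 17.8
gripper_force: 15.0
```

Run:
```python
from h import *
tang((563,-165.5)); crank(-177,-177-np.arange(3,17,3),yaw=1.9)
```

```text
pos [ 517.9 -169.8  105.1] r 45.3 ang -174.5 resist 3.1 radial 1.3 F [-1.  -3.2  8.5]
0.0000 -0.0024 -0.0000 0.00 0.00 -0.00
0.0002 -0.0047 -0.0000 0.00 0.00 -0.00
0.0004 -0.0070 -0.0000 0.00 0.00 -0.00
0.0008 -0.0094 -0.0000 0.00 0.00 -0.00
0.0013 -0.0117 -0.0000 0.00 0.00 -0.00
```

>>> send_rows:
  targets: "0 -0.0024 0 0 0 0 0;0.0002 -0.0047 0 0 0 0 0;0.0004 -0.007 0 0 0 0 0"

```text
time_s: 17.68
ee_pos: [517.6, -162.7, 105.1]
ee_rot: [179.7, -0.1, 1.9]
force: [-1.7, -3.3, 9.5]
gripper_width: 17.8
gripper_force: 15.0
```

Run:
```python
from h import *
tang((563,-165.5)); crank(-186,-186-np.arange(3,17,3),yaw=1.9)
```

```text
pos [ 517.6 -162.7  105.1] r 45.4 ang 176.4 resist 3.4 radial 1.5 F [-1.7 -3.3  9.5]
0.0004 -0.0023 -0.0000 0.00 0.00 -0.00
0.0009 -0.0046 -0.0000 0.00 0.00 -0.00
0.0015 -0.0069 -0.0000 0.00 0.00 -0.00
0.0023 -0.0091 -0.0000 0.00 0.00 -0.00
0.0031 -0.0113 -0.0000 0.00 0.00 -0.00
```

>>> send_rows:
  targets: "0.0004 -0.0023 0 0 0 0 0;0.0009 -0.0046 0 0 0 0 0;0.0015 -0.0069 0 0 0 0 0"

```text
time_s: 17.93
ee_pos: [518.5, -155.6, 105.0]
ee_rot: [179.8, -0.0, 1.9]
force: [-2.3, -2.6, 11.4]
gripper_width: 17.7
gripper_force: 15.0
```

Run:
```python
from h import *
tang((563,-165.5)); crank(-195,-195-np.arange(3,17,3),yaw=1.9)
```

```text
pos [ 518.5 -155.6  105. ] r 45.6 ang 167.4 resist 3.1 radial 1.7 F [-2.3 -2.6 11.4]
0.0007 -0.0022 -0.0000 0.00 0.00 -0.00
0.0016 -0.0044 -0.0000 0.00 0.00 -0.00
0.0026 -0.0066 -0.0000 0.00 0.00 -0.00
0.0037 -0.0087 -0.0000 0.00 0.00 -0.00
0.0049 -0.0107 -0.0000 0.00 0.00 -0.00
```

>>> send_rows:
  targets: "0.0007 -0.0022 -0.0005 0 0 0 0;0.0016 -0.0044 -0.001 0 0 0 0;0.0026 -0.0066 -0.001 0 0 0 0"

```text
time_s: 18.18
ee_pos: [520.5, -148.6, 105.3]
ee_rot: [179.8, 0.0, 1.9]
force: [-1.4, -4.0, 8.0]
gripper_width: 17.7
gripper_force: 15.0
```

Run:
```python
from h import *
tang((563,-165.5)); crank(-204,-204-np.arange(3,17,3),yaw=1.9)
f=eyes.grab_frame("scene"); cv2.imwrite("pics/s7.png",f["image"])
```

```text
pos [ 520.5 -148.6  105.3] r 45.7 ang 158.4 resist 4.3 radial -0.1 F [-1.4 -4.   8. ]
0.0011 -0.0021 -0.0000 0.00 0.00 -0.00
0.0023 -0.0041 -0.0000 0.00 0.00 -0.00
0.0036 -0.0061 -0.0000 0.00 0.00 -0.00
0.0050 -0.0080 -0.0000 0.00 0.00 -0.00
0.0065 -0.0098 -0.0000 0.00 0.00 -0.00
```

>>> send_rows:
  targets: "0.0011 -0.0021 0 0 0 0 0;0.0023 -0.0041 0 0 0 0 0"

```text
time_s: 18.4
ee_pos: [522.4, -144.4, 105.2]
ee_rot: [179.8, 0.1, 1.9]
force: [-3.4, -3.9, 7.8]
gripper_width: 17.4
gripper_force: 15.0
```

Run:
```python
from h import *
tang((563,-165.5)); crank(-210,-210-np.arange(3,17,3),yaw=1.9)
```

```text
pos [ 522.4 -144.4  105.2] r 45.8 ang 152.6 resist 5.0 radial 1.2 F [-3.4 -3.9  7.8]
0.0013 -0.0020 -0.0000 0.00 0.00 -0.00
0.0027 -0.0039 -0.0000 0.00 0.00 -0.00
0.0042 -0.0057 -0.0000 0.00 0.00 -0.00
0.0058 -0.0074 -0.0000 0.00 0.00 -0.00
0.0075 -0.0091 -0.0000 0.00 0.00 -0.00
```

>>> send_rows:
  targets: "0.0013 -0.002 0 0 0 0 0;0.0027 -0.0039 0 0 0 0 0"

```text
time_s: 18.57
ee_pos: [524.4, -140.7, 105.2]
ee_rot: [179.8, 0.1, 2.0]
force: [-3.7, -4.3, 7.7]
gripper_width: 17.4
gripper_force: 15.0
```

Run:
```python
from h import *
tang((563,-165.5)); crank(-216,-216-np.arange(3,17,3),yaw=1.9)
```

```text
pos [ 524.4 -140.7  105.2] r 45.8 ang 147.2 resist 5.6 radial 0.8 F [-3.7 -4.3  7.7]
0.0015 -0.0018 -0.0000 0.00 0.00 -0.00
0.0031 -0.0036 -0.0000 0.00 0.00 -0.00
0.0048 -0.0052 -0.0000 0.00 0.00 -0.00
0.0065 -0.0068 -0.0000 0.00 0.00 -0.00
0.0084 -0.0082 -0.0000 0.00 0.00 -0.00
```

>>> send_rows:
  targets: "0.0015 -0.0018 0 0 0 0 0;0.0031 -0.0036 0 0 0 0 0"

```text
time_s: 18.73
ee_pos: [526.8, -137.2, 105.2]
ee_rot: [179.8, 0.2, 2.0]
force: [-6.1, -5.0, 9.2]
gripper_width: 17.7
gripper_force: 15.0
```

Run:
```python
from h import *
tang((563,-165.5)); crank(-222,-222-np.arange(2,9,2),yaw=1.9)
```

```text
pos [ 526.8 -137.2  105.2] r 46.0 ang 142.0 resist 7.8 radial 1.7 F [-6.1 -5.   9.2]
0.0011 -0.0011 -0.0000 0.00 0.00 -0.00
0.0023 -0.0022 -0.0000 0.00 0.00 -0.00
0.0034 -0.0032 -0.0000 0.00 0.00 -0.00
0.0047 -0.0042 -0.0000 0.00 0.00 -0.00
```

>>> send_rows:
  targets: "-0.0011 0.0011 0 0 0 0 0;-0.0011 0.0011 0 0 0 0 0;-0.0011 0.0011 0 0 0 0 0;-0.0011 0.0011 0 0 0 0 0"

```text
time_s: 19.07
ee_pos: [526.6, -137.5, 105.2]
ee_rot: [179.9, 0.1, 1.9]
force: [-3.0, -1.4, 8.2]
gripper_width: 17.3
gripper_force: 15.0
```

Run:
```python
from h import *
tang((563,-165.5))
```

```text
pos [ 526.6 -137.5  105.2] r 45.9 ang 142.5 resist 2.9 radial 1.6 F [-3.  -1.4  8.2]
```

>>> send_rows:
  targets: "0.0011 -0.0011 0 0 0 0 0;0.0017 -0.0017 0 0 0 0 0;0.0017 -0.0017 0 0 0 0 0;0.0017 -0.0017 0 0 0 0 0"

```text
time_s: 19.4
ee_pos: [527.3, -136.6, 105.2]
ee_rot: [179.8, 0.2, 2.0]
force: [-6.3, -4.5, 8.8]
gripper_width: 17.5
gripper_force: 15.0
```

Run:
```python
from h import *
for i in range(4):
    tang((563,-165.5)); eyes.grab_frame("scene")
```

```text
pos [ 527.3 -136.6  105.2] r 46.0 ang 141.0 resist 7.5 radial 2.1 F [-6.3 -4.5  8.8]
pos [ 527.3 -136.6  105.2] r 46.0 ang 141.0 resist 6.7 radial 1.7 F [-5.6 -4.1  9.8]
pos [ 527.3 -136.6  105.2] r 46.0 ang 141.0 resist 6.9 radial 1.2 F [-5.3 -4.7  8.5]
pos [ 527.3 -136.6  105.2] r 46.0 ang 141.0 resist 6.6 radial 2.2 F [-5.9 -3.8  9.6]
```

>>> send_rows:
  targets: "-0.0015 0.0015 0 0 0 0 0;-0.0015 0.0015 0 0 0 0 0;-0.0015 0.0015 0 0 0 0 50;-0.0015 0.0015 0 0 0 0 50;-0.0015 0.0015 0 0 0 0 50;-0.0015 0.0015 -0.02 0 0 0 50;-0.0015 0.0015 -0.05 0 0 0 50;-0.0015 0.0015 -0.085 0 0 0 50;-0.0015 0.0015 -0.12 0 0 0 50;-0.0015 0.0015 -0.12 0 0 0 50;-0.0015 0.0015 -0.12 0 0 0 50;-0.0015 0.0015 -0.12 0 0 0 50"

```text
time_s: 20.6
ee_pos: [527.1, -135.5, 223.5]
ee_rot: [-180.0, 0.1, 1.9]
force: [-0.8, 0.3, 0.3]
gripper_width: 45.5
gripper_force: 0.0
```

Run:
```python
from h import *
s=env.state(); print(s["ee_pos"].round(1),s["force"].round(1),s["gripper_width"])
f=eyes.grab_frame("wrist"); w=cam(f); im=f["image"]; p=[595.2,25.8,1.9]
q=proj(w,place(p,[[-110,20,110],[-110,-20,110],[-70,20,110],[-70,-20,110]])); print(q.round().tolist())
hsv=cv2.cvtColor(im,cv2.COLOR_BGR2HSV)  # brown, dark blank
m=cv2.inRange(im,(15,25,60),(60,75,140)); x0,y0=q.min(0).astype(int)-25; x1,y1=q.max(0).astype(int)+25; x0=max(x0,0)
n,l,st,ce=cv2.connectedComponentsWithStats(m[max(y0,0):y1,x0:x1]); print(x0,y0,[(a+[x0,max(y0,0),0,0,0]).tolist() for a in st[1:] if a[4]>200])
```

```text
[ 527.1 -135.5  223.5] [-0.8  0.3  0.3] 45.52743166162781
[[76.0, 283.0], [130.0, 283.0], [67.0, 230.0], [123.0, 230.0]]
41 205 [[64, 205, 81, 77, 5326], [115, 299, 40, 9, 253]]
```

The blank is still in place: its free end is at row 282 against a predicted 283. The gripper is clear, so I hand in.

```bash
python3 -c "
from workcell import env
print(env.job_done())"
```

```text
the job is handed in; nothing more can be done
None
```

I handed the job in at about 21 s of the 72 s allowed: the walnut blank lies centred on the bed against the end stop, nipped at roughly 7–8.5 N on the crank handle (below the 10.5 N crush limit), with the gripper clear and nothing else on the bench touched.

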